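# Display light up four clicks

## Robot

A 6-joint arm with a two-finger parallel gripper is mounted at the origin on the work surface. World frame = base frame: x ahead of the robot, y to its left, z up, the work surface at z = 0. Lengths are in m, angles in rad, forces in N, time in s.
With the tool pointing down it reaches from about 0.3 to 0.75 m from the base axis. Payload 8.5 kg.
Tool frame: the origin (TCP) lies at the very end of the fingers, on their centre line; the grasp point (between the pads) lies 19 mm behind it; z points along the fingers, y is the direction in which the jaws open and shut (so a half turn about z gives the same grasp; the last joint's range is limited). The gripper opens to 88 mm and grips with 3 to 60 N. Pads are 18 mm wide; open, the fingers measure 123 mm over their backs; the gripper's body (75 mm by 187 mm) begins 45 mm behind the grasp point.
Start: joints at [-1.457, 0.381, 1.297, -0, 1.464, -0.215], TCP at [0.178, -0.521, 0.239] pointing down, gripper open.
Joint ranges: [-3.11, 3.11], [-0.89, 2.33], [0.22, 2.48], [-1.42, 4.56], [0.17, 2.85], [-2.88, 2.88]. Speed limits (rad/s): [2.39, 2.39, 3.14, 3.14, 3.14, 3.14].

## Interface

Orientations are given as a rotation vector (axis times angle).
In Python, from rig import * gives the robot as it stands.
- The arm moves only by the tool step_arm, never from a script. Its argument "deltas" is a list that holds one entry, the list of rows, each a list of 4 numbers: the shift along the tool's x, y, z in m, then the turn about the tool's z in rad. In form: [[[tx, ty, tz, spin], ...]]. A call has 1 to 20 rows; each row is the pose to reach, as a shift and turn from the pose commanded when the call began, along the tool's axes at that moment; what a row does not reach only later rows make up. A row lasts 1/10 s, in which the tool goes at most 50 mm and 8.59 degrees, less where a joint would pass 70% of its speed; a pose out of reach is approached as far as the arm can. A call with a gripper value outside its range is refused whole. "gripper" is the opening, from -1 (shut) to 1 (fully open), so that 0 is half open, set as the call begins (left out, the last holds). The fingers move at their own pace and stop on an object; the grip force is fixed at half the most. Time passes only in rows, so rows that repeat a pose let the fingers close. It gives the time, the measured TCP pose, the force and the opening at its end, in the units of the state.
- read_state(): the state, without advancing time (a new reading comes with each control period).
- capture(name): name is "scene" or "top"; returns the picture (384x512x3 uint8, blue, green, red); there is no depth.
- camera_params(name): a dict with "K" (3x3 intrinsics, pixels), "k1" (the pictures are not rectified: a ray, as slopes to the right and down, at radius r is drawn at 1 + k1 r^2 times it, then the intrinsics apply), "rvec" (rotation vector, rad) and "tvec" (3), from world to camera coordinates, as OpenCV has them. Camera axes: x right, y down, z forward; pixel columns grow to the right and rows downward; lengths in m; the calibration is good to about 2 mm. A picture is of the moment at which its call begins. camera_params takes no time and is no camera call.
- job_done(): hands the job in, once; it reports no verdict.
The state is a dict: "time_s": time; "joint_pos": joint angles; "dq": joint speeds; "joint_efforts": joint torques, N m; "eef_pos": TCP position; "tool_rot": TCP orientation; "force": force on the tool from outside, world axes, zero at the start; "torque": the same for the moment, N m; "gripper_width": finger opening in m.
Only numpy, scipy, OpenCV 4.12 (cv2) and the standard library are available. Lean on these libraries where they do the work, as an engineer would, in place of code of your own. Each camera call takes 0.05 s, during which the arm holds its last target. There are 200 camera calls.

## Task

On the wooden light controller, push the brass peg round with a fingertip to turn the black dial clockwise (seen from above) by exactly four clicks from where it stands, without going past the fourth click. Then press the green set button fully down and let it come back up. Do not pinch the peg between the fingers, and leave the other things on the table where they stand.

Things in the scene. Friction and masses are not known exactly. Their poses are not given: they have to be found in the camera images.
- controller: Fixed dark wooden box with an aluminium top plate, 220 (its x) x 130 (its y) x 40 mm high, screwed to the table. Origin: centre of its underside; x runs from the green button end to the dial end, z up. The dial's axis is vertical through x = +45 mm, y = 0; the button stands at x = -70 mm, y = 0.
- dial_centre (a point): Centre of the dial's flat top face, on its axis, 57 mm above the table. The dial is a black disc, 92 mm across, 14 mm thick, nothing on it rises above its top face but the brass peg.
- peg (a point): Top centre of the upright brass peg on the dial: 10 mm diameter, 36 mm from the dial's axis, standing 22 mm above the dial's top face (top 79 mm above the table). It turns with the dial.
- dial (a joint): Turn of the dial in rad, clockwise from above, 0 to 3.35. Stops every 0.419 rad (24 degrees; 9 stops from 0); starts on the first, second or third. The peg stands at 96 degrees minus this value, counterclockwise from the controller's +x. Pushed at the peg it resists with up to 5 N just off a stop, then less; at 0.5 to 0.6 of a click it jumps ahead by itself into the next stop and stays.
- set_button_top (a point): Centre of the top of the round green button, 28 mm diameter, on the controller's top; it moves 5 mm down and springs back up. Fully down takes 4 N.
- set_button (a joint): Travel of the green button in m: 0 up, 0.005 fully down.
- ring_cone_a: Loose white ceramic ring cone with a brass ring, 44 mm wide, 60 mm high, near the controller. Origin: centre of underside. To be left alone.
- ring_cone_b: Another such cone, off to the right. To be left alone.
- bowl_a: Loose white ceramic bowl, 84 mm wide, 35 mm high, near the controller. Origin: centre of underside. To be left alone.
- bowl_b: Loose white ceramic bowl, 100 mm wide, 38 mm high, off to the left. To be left alone.
- bead_jar: Loose amber glass jar with a brass cap, 48 mm wide, 60 mm high, near the controller. Origin: centre of underside. To be left alone.
- stone_box: Loose plywood box of polished stones, 85 x 65 x 30 mm, off to the left. To be left alone.
- screwdriver: Loose small screwdriver with a red handle, 150 mm long, off to the right. To be left alone.

How it is judged:
By the outcome, as a careful person would: the job done as asked, in the order asked, and still so for the second after the job is handed in, with the robot touching nothing.
It also fails if it takes over 58 s, if anything falls off the work surface, if the arm or the gripper's body presses on something with over 40 N, if the wrist force passes 120 N, or if a joint passes its speed limit or range.

## Working session

There is one attempt and no reset: what is moved stays moved. The work goes in short steps, Python scripts to look and compute and a tool call to move; the robot and the scene stay as the last step left them, time stands still between calls to the robot, and variables do not carry over. Pictures are saved under pics/ and viewed, about 8 in all and at most 12, crops included, and the job is handed in when it is done.

Besides the shell and the picture viewer there is one more tool, called as name([rows], argument=value, ...), one row to a line, values as JSON. step_arm: Moves the arm, as the interface text tells. Its arguments: {"type":"object","properties":{"deltas":{"type":"array","items":{"type":"array","items":{"type":"array","items":{"type":"number"}}}},"gripper":{"type":"number"}},"required":["deltas"]}

```bash
mkdir -p pics; ls; python3 - <<'E'
from rig import *
import cv2
for n in("scene","top"):
    cv2.imwrite(f"pics/{n}0.png",cv2.resize(capture(n),(800,600),interpolation=cv2.INTER_CUBIC)); print(n,camera_params(n))
print(read_state())
E
```

```text
pics
scene {'K': array([[420.59998368,   0.        , 249.17997581],
       [  0.        , 420.59998368, 188.80861066],
       [  0.        ,   0.        ,   1.        ]]), 'k1': -0.1451081010082061, 'rvec': array([ 2.21250706,  0.68931566, -0.33401598]), 'tvec': array([-0.45857083, -0.14906791,  1.54619123])}
top {'K': array([[483.95230936,   0.        , 260.3908091 ],
       [  0.        , 483.95230936, 194.08138631],
       [  0.        ,   0.        ,   1.        ]]), 'k1': 0.05219466318078073, 'rvec': array([ 2.1685549 , -2.19004398,  0.04356636]), 'tvec': array([0.02005326, 0.54084188, 1.34730228])}
{'time_s': 0.1, 'joint_pos': array([-1.45727825e+00,  3.81105911e-01,  1.29812370e+00,  1.51737246e-05,
        1.46361287e+00, -2.15314698e-01]), 'dq': array([ 0.00143317, -0.00150632, -0.00157265,  0.00123152, -0.00103209,
        0.00202917]), 'joint_efforts': array([ 5.59550841e-03, -4.38646710e+01, -2.24910074e+01,  7.15856371e-02,
        3.42532655e-02, -6.86907811e-05]), 'eef_pos': array([ 0.17758189, -0.52028649,  0.23823238]), 'tool_rot': array([-3.09799508e+00, -5.13998548e-01, -1.23498653e-04]), 'force': array([-0.06325438,  0.19617748,  0.42033584]), 'torque': array([0.03531524, 0.02243059, 0.05840375]), 'gripper_width': 0.08808815159022453}
```

View pics/top0.png

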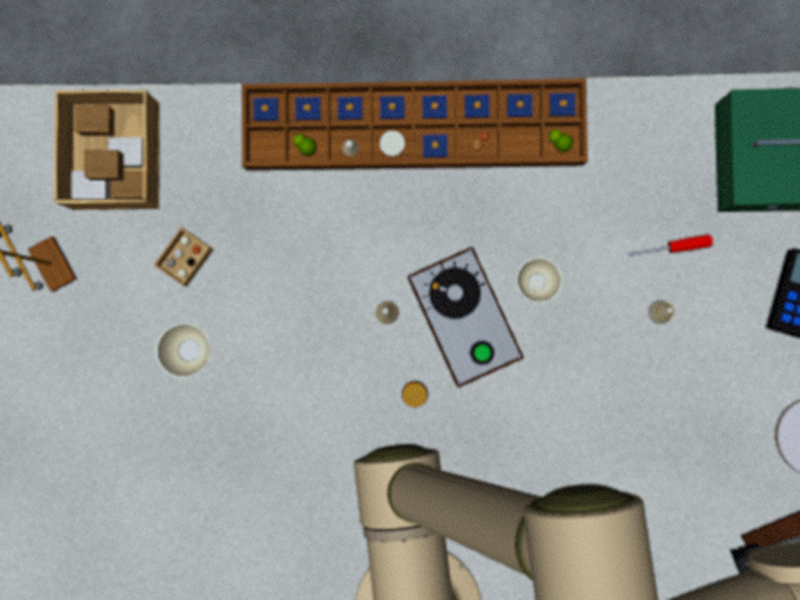

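View pics/scene0.png

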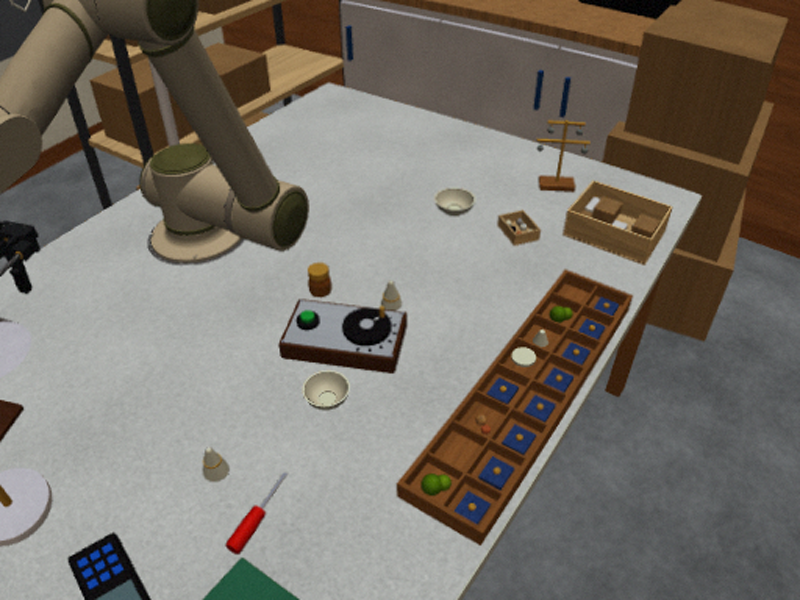

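The top view shows the controller at about (465,315) of 800x600, with the dial at (455,292), the peg at about (436,287) and the button at (482,352). A cone and the jar stand to its left, a bowl to its right. Next I'll enlarge it.

```bash
cat > h.py <<'E'
from rig import *
import cv2, numpy as np
def unproj(name,uv,z):
    c=camera_params(name);R=cv2.Rodrigues(c["rvec"])[0];t=c["tvec"]
    uv=np.atleast_2d(uv).astype(float)
    x=cv2.undistortPoints(uv[:,None],c["K"],np.array([c["k1"],0,0,0.]))[:,0]
    d=np.c_[x,np.ones(len(x))]@R; o=-R.T@t
    return o+d*((z-o[2])/d[:,2])[:,None]
def proj(name,P):
    c=camera_params(name)
    return cv2.projectPoints(np.atleast_2d(P).astype(float),c["rvec"],c["tvec"],c["K"],np.array([c["k1"],0,0,0.]))[0][:,0]
def crop(name,x0,y0,w,h,s,fn,pts=None):
    im=cv2.resize(capture(name)[y0:y0+h,x0:x0+w],None,fx=s,fy=s,interpolation=cv2.INTER_CUBIC)
    if pts is not None:
        for p in proj(name,pts):
            cv2.circle(im,tuple(int(round(v)) for v in (p+.5-[x0,y0])*s-.5),2,(255,0,255),-1)
    cv2.imwrite(fn,im)
E
python3 - <<'E'
from h import *
crop("top",240,150,110,100,6,"pics/top1.png")
crop("scene",170,180,110,75,7,"pics/scene1.png")
E
```

```text
(no output)
```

View pics/top1.png

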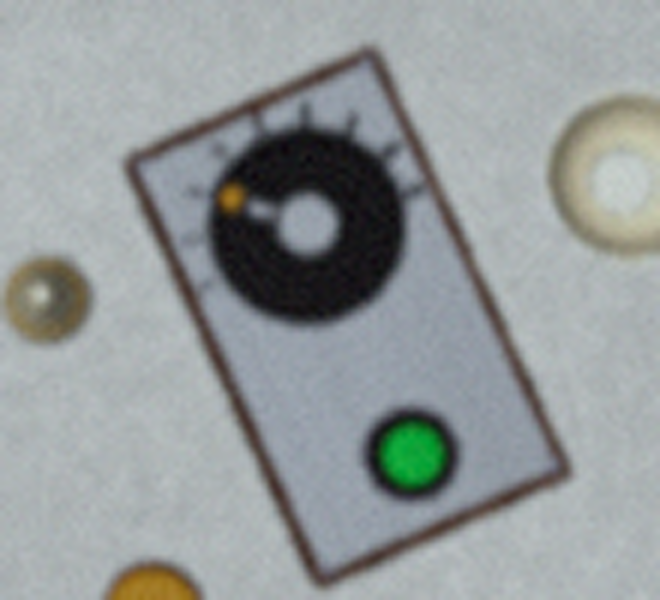

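View pics/scene1.png

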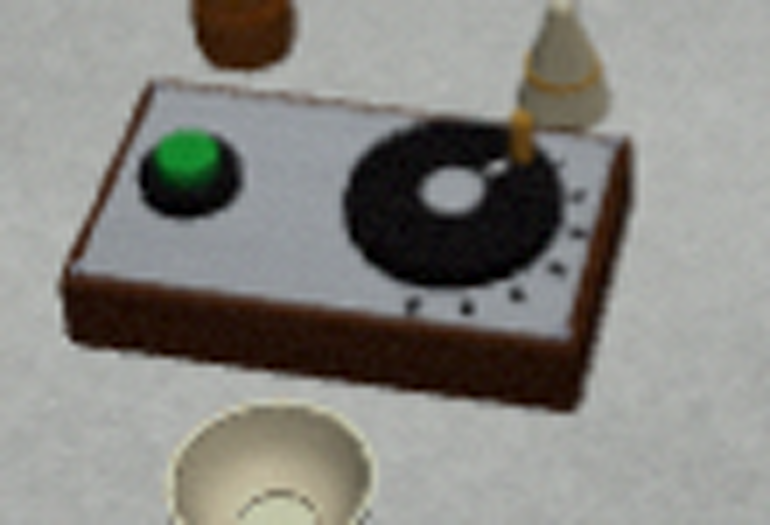

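```bash
cat >> h.py <<'E'
def px(x,y,s=6,o=(240,150)): return ((np.array([x,y])+.5)/s-.5)+o
E
python3 - <<'E'
from h import *
C=unproj("top",[px(*p) for p in[(372,50),(133,162),(320,582),(567,474)]],.04)[:,:2]
print(C, [np.linalg.norm(C[i]-C[i-1]) for i in range(4)])
d=unproj("top",[px(308,225)],.057)[0];p=unproj("top",[px(232,198)],.079)[0]
for zb in(.05,.055): b=unproj("top",[px(411,454)],zb)[0];print("b",b)
o=C.mean(0);a=(C[0]+C[1]-C[2]-C[3]);th=np.arctan2(a[1],a[0]);
ux=np.array([np.cos(th),np.sin(th)])
print("o",o,"th",np.degrees(th),"dial",d,o+.045*ux,"btn",o-.07*ux,"peg",p,np.linalg.norm(p-d))
v=d-b;print(np.linalg.norm(v[:2]),np.degrees(np.arctan2(v[1],v[0])))
v=p[:2]-d[:2];pa=np.degrees(np.arctan2(v[1],v[0])-th);print(np.linalg.norm(v),pa,"stop",(96-pa)/24)
for n,uv,z in(("cone",(45,298),.06),("bowl",(625,175),.035),("jar",(155,605),.06)):print(n,unproj("top",[px(*uv)],z)[0])
# scene check
for n,uv,z in(("dial",(454,190),.057),("peg",(521,114),.079),("peg",(521,114),.077)):print(n,unproj("scene",[px(*uv,7,(170,180))],z)[0])
Cs=unproj("scene",[px(*q,7,(170,180)) for q in[(153,83),(627,142),(573,340),(72,270)]],.04)[:,:2];print(Cs,Cs.mean(0))
E
```

```text
[[ 0.63898825 -0.10111245]
 [ 0.58822503  0.00999835]
 [ 0.39418261 -0.0737978 ]
 [ 0.44253652 -0.18728761]] [np.float64(0.21452141495169885), np.float64(0.12215774444311754), np.float64(0.211362856691882), np.float64(0.12336140959496524)]
b [ 0.4522859  -0.11551683  0.05      ]
b [ 0.45230179 -0.11513747  0.055     ]
o [ 0.5159831  -0.08804988] th 23.5221606931145 dial [ 0.55681392 -0.06979695  0.057     ] [ 0.55724386 -0.07009021] btn [ 0.4517997  -0.11598714] peg [ 0.56766254 -0.03499262  0.079     ] 0.042579734894200826
0.11392343791141377 23.45265524585821
0.03645591616816703 49.16542334724358 stop 1.9514406938648508
cone [0.52458887 0.05024693 0.06      ]
bowl [ 0.58003083 -0.2171716   0.035     ]
jar [0.38537119 0.00157829 0.06      ]
dial [ 0.55739947 -0.06874215  0.057     ]
peg [ 0.56773982 -0.03441518  0.079     ]
peg [ 0.56642346 -0.03266384  0.077     ]
[[ 0.39496439 -0.07493105]
 [ 0.59031449  0.01070446]
 [ 0.63762523 -0.09795762]
 [ 0.44348422 -0.18232043]] [ 0.51659708 -0.08612616]
```

The corner, dial and button fits agree to 1–2 mm across both cameras, and the peg sits at stop 1.95, so it starts on the third stop (2). The target is stop 6, which means turning the peg from world angle 71.5° to −24.5°. I'll push with the −x face of the shut fingers, and spin the tool along with the peg.

```bash
cat >> h.py <<'E'
from scipy.spatial.transform import Rotation as Ro
D=np.array([.557,-.0695]); TH=23.5
u=lambda a:np.array([np.cos(np.radians(a)),np.sin(np.radians(a))])
def pose(c,g,z=.062,r=.044):   # c clicks from start, g gap mm finger-to-peg
    a=96-48+TH-24*c
    return np.r_[D+r*u(a)+(.014+g/1000)*u(a+90),z],a+90
def psi():
    x=Ro.from_rotvec(read_state()["tool_rot"]).as_matrix()[:,0]; return np.degrees(np.arctan2(x[1],x[0]))
def delta(p,ps):
    s=read_state();R=Ro.from_rotvec(s["tool_rot"]).as_matrix()
    return np.round(np.r_[R.T@(p-s["eef_pos"]),np.radians((psi()-ps+180)%360-180)],4)
E
python3 - <<'E'
from h import *
print(psi(),delta(*pose(0,18,.12)),pose(0,18))
E
```

```text
18.838533416616123 [ 0.5059 -0.3585  0.1188 -2.4899] (array([ 0.54061505, -0.01762001,  0.062     ]), 161.5)
```

step_arm([
  [[0.25, -0.18, 0.03, -1.2], [0.25, -0.18, 0.03, -1.2], [0.25, -0.18, 0.03, -1.2], [0.25, -0.18, 0.03, -1.2], [0.25, -0.18, 0.03, -1.2], [0.25, -0.18, 0.03, -1.2], [0.25, -0.18, 0.03, -1.2], [0.25, -0.18, 0.03, -1.2], [0.506, -0.3585, 0.119, -2.49], [0.506, -0.3585, 0.119, -2.49], [0.506, -0.3585, 0.119, -2.49], [0.506, -0.3585, 0.119, -2.49], [0.506, -0.3585, 0.119, -2.49], [0.506, -0.3585, 0.119, -2.49], [0.506, -0.3585, 0.119, -2.49], [0.506, -0.3585, 0.119, -2.49], [0.506, -0.3585, 0.119, -2.49], [0.506, -0.3585, 0.119, -2.49], [0.506, -0.3585, 0.119, -2.49], [0.506, -0.3585, 0.119, -2.49]],
], gripper=-1)

```text
time_s: 2.2
eef_pos: [0.5407, -0.018, 0.1198]
tool_rot: [0.508, 3.1, 0.0]
force: [0.5, 0.0, 0.5]
gripper_width: 0.0006
```

```bash
python3 - <<'E'
from h import *
s=read_state();print(psi(),s["eef_pos"],s["joint_pos"],s["force"],s["gripper_width"],delta(*pose(0,18)))
crop("scene",150,130,140,125,5,"pics/scene2.png",[pose(0,18)[0],[*(D+.036*u(71.5)),.079]])
E
```

```text
161.37602738567554 [ 0.54065652 -0.01801512  0.11979226] [-2.52273963e-01  4.81920048e-01  1.50554335e+00  2.85706652e-05
  1.15411646e+00 -1.49803221e+00] [0.499469   0.02447471 0.54516675] 0.0006350018326932855 [ 0.0002  0.0004  0.0578 -0.0022]
```

View pics/scene2.png

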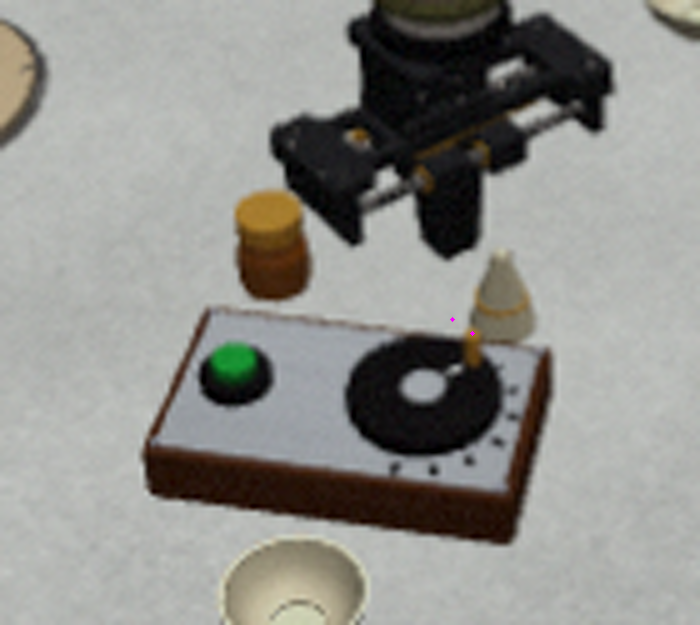

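The view shows the shut fingers with their tip at (450,250), 12 cm up. The projected start point (452,320) is behind the peg, whose top at (473,333) matches its marker. Nothing is in the way, so I go down and then edge towards the peg.

step_arm([
  [[0, 0, 0.02, 0], [0, 0, 0.04, 0], [0, 0, 0.054, 0], [0, 0, 0.058, 0], [-0.003, 0, 0.058, 0], [-0.006, 0, 0.058, 0], [-0.009, 0, 0.058, 0], [-0.011, 0, 0.058, 0], [-0.013, 0, 0.058, 0], [-0.013, 0, 0.058, 0]],
])

```text
time_s: 3.25
eef_pos: [0.5533, -0.0221, 0.0619]
tool_rot: [0.505, 3.1, -0.0]
force: [-0.2, 0.2, 0.2]
gripper_width: 0.0004
```

```bash
python3 - <<'E'
from h import *
s=read_state();print(psi(),s["eef_pos"],s["force"],s["torque"])
# plan rows for clicks: contact at c, relative to now
for c in np.arange(0,4.3,.1): print(round(c,2),delta(*pose(c,0)))
crop("scene",190,170,90,75,8,"pics/scene3.png")
E
```

```text
161.50099924688422 [ 0.55334019 -0.02205372  0.06188158] [-0.23297831  0.15503883  0.23116884] [ 0.02509704 -0.15854791 -0.01307571]
0.0 [-0.0045  0.0002 -0.0001  0.    ]
0.1 [-0.0064  0.0007 -0.0001  0.0419]
0.2 [-0.0083  0.0012 -0.0001  0.0838]
0.3 [-1.020e-02  1.600e-03 -1.000e-04  1.257e-01]
0.4 [-1.210e-02  1.900e-03 -1.000e-04  1.676e-01]
0.5 [-1.400e-02  2.100e-03 -1.000e-04  2.095e-01]
0.6 [-1.590e-02  2.300e-03 -1.000e-04  2.513e-01]
0.7 [-1.780e-02  2.300e-03 -1.000e-04  2.932e-01]
0.8 [-1.980e-02  2.300e-03 -1.000e-04  3.351e-01]
0.9 [-2.17e-02  2.20e-03 -1.00e-04  3.77e-01]
1.0 [-2.360e-02  2.100e-03 -1.000e-04  4.189e-01]
1.1 [-2.550e-02  1.800e-03 -1.000e-04  4.608e-01]
1.2 [-2.750e-02  1.500e-03 -1.000e-04  5.027e-01]
1.3 [-2.930e-02  1.100e-03 -1.000e-04  5.446e-01]
1.4 [-3.120e-02  6.000e-04 -1.000e-04  5.864e-01]
1.5 [-3.310e-02 -0.000e+00 -1.000e-04  6.283e-01]
1.6 [-3.490e-02 -7.000e-04 -1.000e-04  6.702e-01]
1.7 [-3.670e-02 -1.400e-03 -1.000e-04  7.121e-01]
1.8 [-3.84e-02 -2.20e-03 -1.00e-04  7.54e-01]
1.9 [-4.020e-02 -3.000e-03 -1.000e-04  7.959e-01]
2.0 [-4.190
[... 506 characters left out ...]
0]
3.0 [-5.6000e-02 -1.6900e-02 -1.0000e-04  1.2567e+00]
3.1 [-5.7100e-02 -1.8500e-02 -1.0000e-04  1.2985e+00]
3.2 [-5.8200e-02 -2.0200e-02 -1.0000e-04  1.3404e+00]
3.3 [-5.9100e-02 -2.1800e-02 -1.0000e-04  1.3823e+00]
3.4 [-6.0000e-02 -2.3600e-02 -1.0000e-04  1.4242e+00]
3.5 [-6.0800e-02 -2.5300e-02 -1.0000e-04  1.4661e+00]
3.6 [-6.160e-02 -2.710e-02 -1.000e-04  1.508e+00]
3.7 [-6.2200e-02 -2.8900e-02 -1.0000e-04  1.5499e+00]
3.8 [-6.2800e-02 -3.0800e-02 -1.0000e-04  1.5918e+00]
3.9 [-6.3300e-02 -3.2600e-02 -1.0000e-04  1.6336e+00]
4.0 [-6.3700e-02 -3.4500e-02 -1.0000e-04  1.6755e+00]
4.1 [-6.4100e-02 -3.6400e-02 -1.0000e-04  1.7174e+00]
4.2 [-6.4400e-02 -3.8300e-02 -1.0000e-04  1.7593e+00]
```

View pics/scene3.png

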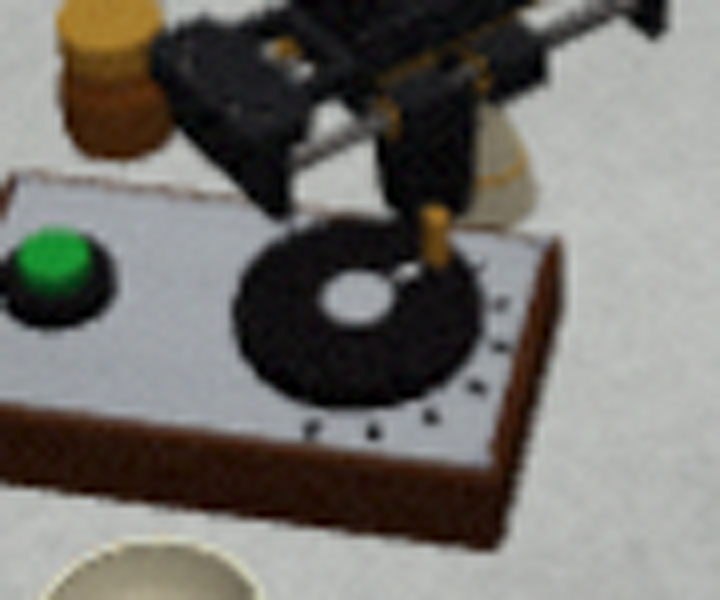

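The peg, now at (435,235), hasn't moved, and the fingers are just behind it. Next I push a short way and read the contact force.

step_arm([
  [[-0.0025, 0, 0, 0], [-0.0045, 0.0002, 0, 0], [-0.0064, 0.0007, 0, 0.042], [-0.0083, 0.0012, 0, 0.084], [-0.0083, 0.0012, 0, 0.084]],
])

```text
time_s: 3.8
eef_pos: [0.5613, -0.0234, 0.0617]
tool_rot: [-0.635, -3.076, -0.0]
force: [-2.0, 1.2, 0.9]
gripper_width: 0.0002
```

```bash
python3 - <<'E'
from h import *
s=read_state();print(psi(),s["eef_pos"],s["force"],s["torque"],pose(.2,0))
E
```

```text
156.67468126548792 [ 0.56126183 -0.0233595   0.0617176 ] [-1.95443418  1.1785337   0.86624509] [ 0.18218804  0.08770831 -0.00498311] (array([ 0.56154575, -0.02355072,  0.062     ]), 156.7)
```

Contact is where I predicted, with 2.3 N opposing the push. I push through the first click and check.

```bash
cat >> h.py <<'E'
def plan(c0,cs,g0=0,g=0):
    p0,a0=pose(c0,g0);R=np.c_[u(a0),u(a0-90)]
    for c in cs:
        p,a=pose(c,g); print(np.round(np.r_[R.T@(p-p0)[:2],0,np.radians(a0-a)],4).tolist(),end=", ")
    print()
E
python3 - <<'E'
from h import *
plan(.2,np.arange(.25,.86,.1))
E
```

```text
[-0.0009, 0.0003, 0.0, 0.0209], [-0.0028, 0.0008, 0.0, 0.0628], [-0.0047, 0.0012, 0.0, 0.1047], [-0.0066, 0.0016, 0.0, 0.1466], [-0.0085, 0.0018, 0.0, 0.1885], [-0.0104, 0.002, 0.0, 0.2304], [-0.0123, 0.0021, 0.0, 0.2723],
```

step_arm([
  [[-0.0009, 0.0003, 0, 0.021], [-0.0028, 0.0008, 0, 0.063], [-0.0047, 0.0012, 0, 0.105], [-0.0066, 0.0016, 0, 0.147], [-0.0085, 0.0018, 0, 0.188], [-0.0104, 0.002, 0, 0.23], [-0.0104, 0.002, 0, 0.23]],
])

```text
time_s: 4.5
eef_pos: [0.5721, -0.026, 0.0618]
tool_rot: [0.984, 2.983, 0.0]
force: [0.5, -0.1, -0.6]
gripper_width: 0.0003
```

```bash
python3 - <<'E'
from h import *
s=read_state();print(psi(),s["eef_pos"],s["force"],pose(.75,0))
crop("scene",190,170,90,75,8,"pics/scene4.png",[[*(D+.036*u(71.5-24*k)),.079] for k in range(5)])
plan(.75,np.arange(.85,1.8,.1))
plan(1.75,np.arange(1.85,2.8,.1))
plan(2.75,np.arange(2.85,3.9,.1))
E
```

```text
143.48896365282744 [ 0.57212276 -0.02596044  0.06178372] [ 0.52699433 -0.05387387 -0.6174299 ] (array([ 0.57191821, -0.02580278,  0.062     ]), 143.5)
[-0.0019, 0.0005, 0.0, 0.0419], [-0.0037, 0.001, 0.0, 0.0838], [-0.0056, 0.0014, 0.0, 0.1257], [-0.0075, 0.0017, 0.0, 0.1676], [-0.0095, 0.0019, 0.0, 0.2094], [-0.0114, 0.0021, 0.0, 0.2513], [-0.0133, 0.0022, 0.0, 0.2932], [-0.0152, 0.0022, 0.0, 0.3351], [-0.0172, 0.0021, 0.0, 0.377], [-0.0191, 0.0019, 0.0, 0.4189], 
[-0.0019, 0.0005, 0.0, 0.0419], [-0.0037, 0.001, 0.0, 0.0838], [-0.0056, 0.0014, 0.0, 0.1257], [-0.0075, 0.0017, 0.0, 0.1676], [-0.0095, 0.0019, 0.0, 0.2094], [-0.0114, 0.0021, 0.0, 0.2513], [-0.0133, 0.0022, 0.0, 0.2932], [-0.0152, 0.0022, 0.0, 0.3351], [-0.0172, 0.0021, 0.0, 0.377], [-0.0191, 0.0019, 0.0, 0.4189], 
[-0.0019, 0.0005, 0.0, 0.0419], [-0.0037, 0.001, 0.0, 0.0838], [-0.0056, 0.0014, 0.0, 0.1257], [-0.0075, 0.0017, 0.0, 0.1676], [-0.0095, 0.0019, 0.0, 0.2094], [-0.0114, 0.0021, 0.0, 0.2513], [-0.0133, 0.0022, 0.0, 0.2932], [-0.0152, 0.0022, 0.0, 0.3351], [-0.0172, 0.0021, 0.0, 0.377], [-0.0191, 0.0019, 0.0, 0.4189], [-0.021, 0.0016, 0.0, 0.4608],
```

View pics/scene4.png

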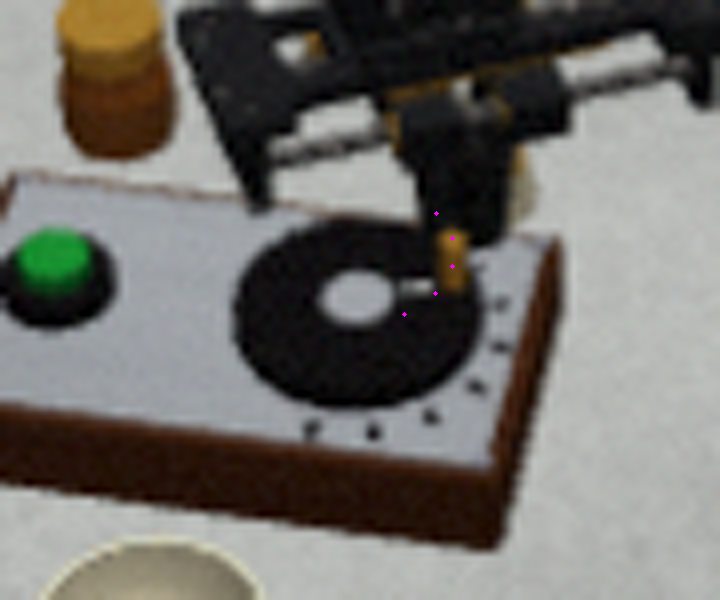

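The peg top is now at (453,236), right on the marker for click 1, and the force has dropped away. The same rows make each following click.

step_arm([
  [[-0.0019, 0.0005, 0, 0.042], [-0.0037, 0.001, 0, 0.084], [-0.0056, 0.0014, 0, 0.126], [-0.0075, 0.0017, 0, 0.168], [-0.0095, 0.0019, 0, 0.209], [-0.0114, 0.0021, 0, 0.251], [-0.0133, 0.0022, 0, 0.293], [-0.0152, 0.0022, 0, 0.335], [-0.0172, 0.0021, 0, 0.377], [-0.0191, 0.0019, 0, 0.419], [-0.0191, 0.0019, 0, 0.419]],
])

```text
time_s: 5.65
eef_pos: [0.5883, -0.0357, 0.0618]
tool_rot: [1.582, 2.714, 0.0]
force: [-0.2, -0.1, 0.5]
gripper_width: 0.0009
```

step_arm([
  [[-0.0019, 0.0005, 0, 0.042], [-0.0037, 0.001, 0, 0.084], [-0.0056, 0.0014, 0, 0.126], [-0.0075, 0.0017, 0, 0.168], [-0.0095, 0.0019, 0, 0.209], [-0.0114, 0.0021, 0, 0.251], [-0.0133, 0.0022, 0, 0.293], [-0.0152, 0.0022, 0, 0.335], [-0.0172, 0.0021, 0, 0.377], [-0.0191, 0.0019, 0, 0.419], [-0.0191, 0.0019, 0, 0.419]],
])

```text
time_s: 6.75
eef_pos: [0.5992, -0.0513, 0.0618]
tool_rot: [2.111, 2.327, 0.0]
force: [-0.3, -0.0, -0.9]
gripper_width: 0.0004
```

```bash
python3 - <<'E'
from h import *
s=read_state();print(psi(),s["eef_pos"],s["force"],pose(2.75,0))
crop("scene",190,170,90,75,8,"pics/scene5.png",[[*(D+.036*u(71.5-24*k)),.079] for k in range(5)])
E
```

```text
95.56705570972842 [ 0.59923367 -0.05134297  0.06175733] [-0.29331644 -0.00322922 -0.94112378] (array([ 0.59945559, -0.05134724,  0.062     ]), 95.5)
```

View pics/scene5.png

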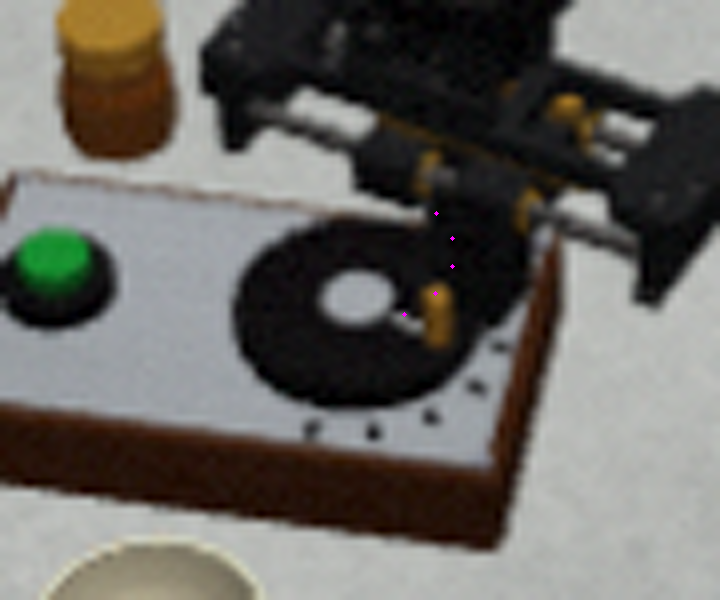

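The peg top at (436,292) is on the marker for click 3. Now comes the last click, then I back straight off and rise.

step_arm([
  [[-0.0019, 0.0005, 0, 0.042], [-0.0037, 0.001, 0, 0.084], [-0.0056, 0.0014, 0, 0.126], [-0.0075, 0.0017, 0, 0.168], [-0.0095, 0.0019, 0, 0.209], [-0.0114, 0.0021, 0, 0.251], [-0.0133, 0.0022, 0, 0.293], [-0.0152, 0.0022, 0, 0.335], [-0.0172, 0.0021, 0, 0.377], [-0.0172, 0.0021, 0, 0.377]],
])

```text
time_s: 7.8
eef_pos: [0.6029, -0.0682, 0.0617]
tool_rot: [2.509, 1.89, 0.0]
force: [-0.2, 0.4, -0.5]
gripper_width: 0.0002
```

step_arm([
  [[0.003, 0, 0, 0], [0.008, 0, 0, 0], [0.012, 0, -0.005, 0], [0.012, 0, -0.03, 0], [0.012, 0, -0.06, 0], [0.012, 0, -0.06, 0], [0.012, 0, -0.06, 0]],
])

```text
time_s: 8.5
eef_pos: [0.6064, -0.0563, 0.1223]
tool_rot: [2.509, 1.889, 0.001]
force: [-0.4, -0.4, 0.0]
gripper_width: 0.0002
```

```bash
python3 - <<'E'
from h import *
s=read_state();print(psi(),s["eef_pos"],s["force"])
crop("scene",190,170,90,75,8,"pics/scene6.png",[[*(D+.036*u(71.5-24*k)),.079] for k in range(6)])
b=np.array([.452,-.1157,.12])
print(delta(b,psi()))
E
```

```text
73.94363195375371 [ 0.60636965 -0.05629294  0.12225152] [-0.41936444 -0.35998878  0.02901024]
[-0.0997 -0.1315  0.0015  0.    ]
```

View pics/scene6.png

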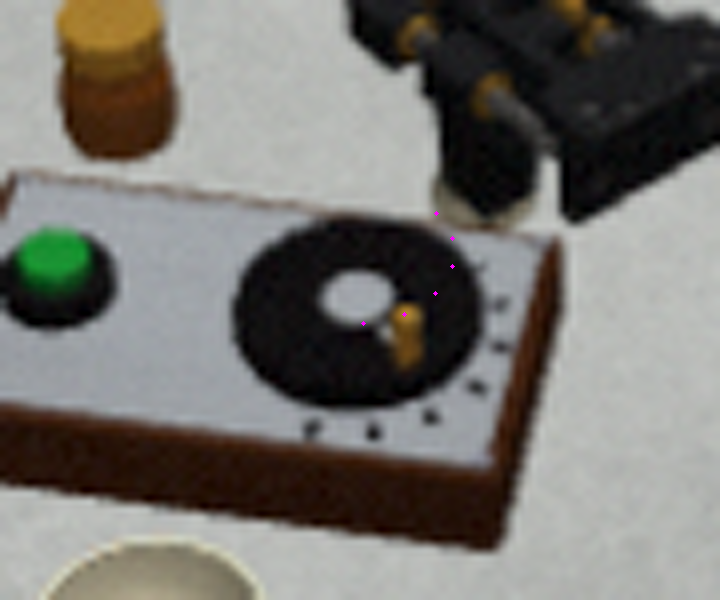

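The peg top at (406,315) sits on the click 4 marker, clear of the fifth one, and the arm is off it. Next I work out the button height from both views.

```bash
python3 - <<'E'
from h import *
for z in np.arange(.04,.066,.004):
    print(z,unproj("scene",[px(188,148,7,(170,180)),px(190,180,7,(170,180))],z)[:,:2].round(4).tolist(),unproj("top",[px(411,454)],z)[0][:2].round(4))
o=np.array([.5162,-.0872]);print(o-.07*u(23.5), D-.115*u(23.5))
E
```

```text
0.04 [[0.4354, -0.0984], [0.4492, -0.1133]] [ 0.4523 -0.1163]
0.044 [[0.4385, -0.1015], [0.4522, -0.1163]] [ 0.4523 -0.116 ]
0.047999999999999994 [[0.4417, -0.1045], [0.4553, -0.1192]] [ 0.4523 -0.1157]
0.05199999999999999 [[0.4448, -0.1076], [0.4583, -0.1222]] [ 0.4523 -0.1154]
0.05599999999999999 [[0.4479, -0.1106], [0.4614, -0.1252]] [ 0.4523 -0.1151]
0.059999999999999984 [[0.451, -0.1137], [0.4645, -0.1282]] [ 0.4523 -0.1148]
0.06399999999999997 [[0.4542, -0.1167], [0.4675, -0.1312]] [ 0.4523 -0.1145]
[ 0.45200579 -0.11511243] [ 0.45153809 -0.11535614]
```

The button top is about 61 mm up and its collar about 44 mm, so the shut fingertips can press the button well clear of the collar.

step_arm([
  [[-0.03, -0.04, 0, 0], [-0.06, -0.08, 0, 0], [-0.09, -0.12, 0, 0], [-0.0997, -0.1312, 0, 0], [-0.0997, -0.1312, 0, 0], [-0.0997, -0.1312, 0.02, 0], [-0.0997, -0.1312, 0.04, 0], [-0.0997, -0.1312, 0.05, 0], [-0.0997, -0.1312, 0.055, 0], [-0.0997, -0.1312, 0.058, 0], [-0.0997, -0.1312, 0.06, 0], [-0.0997, -0.1312, 0.061, 0], [-0.0997, -0.1312, 0.062, 0], [-0.0997, -0.1312, 0.062, 0], [-0.0997, -0.1312, 0.062, 0]],
])

```text
time_s: 10.05
eef_pos: [0.4528, -0.1161, 0.0601]
tool_rot: [2.51, 1.888, 0.001]
force: [1.5, -0.2, 2.3]
gripper_width: 0.0007
```

step_arm([
  [[0, 0, 0.001, 0], [0, 0, 0.002, 0], [0, 0, 0.002, 0], [0, 0, 0.002, 0]],
])

```text
time_s: 10.45
eef_pos: [0.4528, -0.1161, 0.0579]
tool_rot: [2.51, 1.888, 0.001]
force: [1.7, 0.2, 3.3]
gripper_width: 0.0005
```

step_arm([
  [[0, 0, 0.001, 0], [0, 0, 0.002, 0], [0, 0, 0.002, 0], [0, 0, 0.002, 0]],
])

```text
time_s: 10.85
eef_pos: [0.4528, -0.1161, 0.0563]
tool_rot: [2.51, 1.888, 0.001]
force: [-0.1, 0.6, 11.0]
gripper_width: 0.0003
```

step_arm([
  [[0, 0, 0.001, 0], [0, 0, 0.001, 0], [0, 0, 0.001, 0]],
])

```text
time_s: 11.15
eef_pos: [0.4529, -0.1161, 0.0561]
tool_rot: [2.509, 1.888, 0.001]
force: [-2.9, 3.6, 21.1]
gripper_width: 0.0005
```

The button is at its hard stop: the tip no longer goes down and the force climbs to 21 N. I release and rise, moving away towards the robot's right.

step_arm([
  [[0, 0, -0.002, 0], [0, 0, -0.006, 0], [0, 0, -0.012, 0], [0, 0, -0.04, 0], [0, 0, -0.08, 0], [0, 0, -0.12, 0], [0, 0.03, -0.14, 0], [0, 0.03, -0.14, 0]],
])

```text
time_s: 11.95
eef_pos: [0.4838, -0.1256, 0.1974]
tool_rot: [2.506, 1.885, 0.004]
force: [0.2, -0.8, -0.6]
gripper_width: 0.0001
```

step_arm([
  [[-0.05, 0, 0, 0], [-0.1, 0, 0, 0], [-0.15, 0, 0, 0], [-0.18, 0, 0, 0], [-0.18, 0, 0, 0], [-0.18, 0, 0, 0]],
])

```text
time_s: 12.55
eef_pos: [0.4306, -0.2968, 0.1937]
tool_rot: [-2.509, -1.885, 0.0]
force: [0.5, 0.4, -0.3]
gripper_width: 0.0005
```

```bash
python3 - <<'E'
from h import *
s=read_state();print(s["eef_pos"],s["force"])
crop("scene",150,150,140,110,5,"pics/scene7.png",[[*(D+.036*u(71.5-24*k)),.079] for k in(3,4,5)])
crop("top",220,140,150,120,5,"pics/top7.png")
a=cv2.imread("pics/scene7.png");b=cv2.imread("pics/top7.png");h=min(a.shape[0],b.shape[0])
cv2.imwrite("pics/both7.png",cv2.resize(np.hstack([a[:h],b[:h]]),(800,int(h*800/(a.shape[1]+b.shape[1])))))
E
```

```text
[ 0.43064175 -0.2967885   0.19371077] [ 0.49578345  0.42908018 -0.31903767]
```

View pics/both7.png

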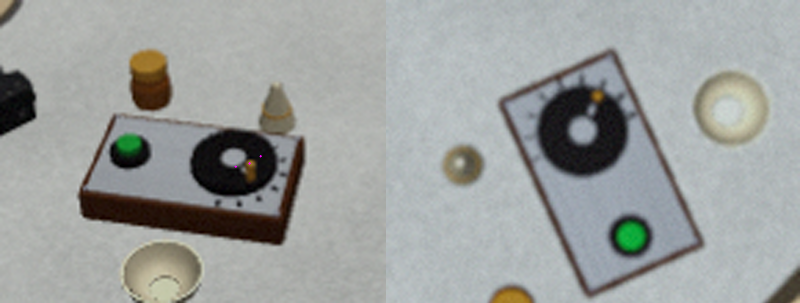

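The peg in the top view at (598,97), against the dial centre at (583,130), points to −24.4°, and the target was −24.5°. The button stands up again and the cone, bowl and jar are where they were, so I hand the job in.

```bash
python3 -c "
from rig import *
print(job_done())"
```

```text
the job is handed in; nothing more can be done
None
```

The dial is turned four clicks clockwise, the green button has been pressed fully down and is back up, and the job is handed in at about 12.7 s.

- **Dial:** It started on the third stop, and I pushed the peg round with the shut fingertips, without pinching it. Pictures after clicks 1, 3 and 4 each showed the peg on its expected stop. At the end it pointed to −24.4°, where −24.5° was expected, with no sign that it passed the fourth click.
- **Button:** I pressed it to its hard stop: the tip stopped going down at z = 56 mm and the force rose to 21 N, against the 4 N needed. In the last picture it looks fully up again.
- **Other things:** The near cone, near bowl and jar stand where they were. The far cone, far bowl, stone box and screwdriver were not in the final picture, but the arm stayed clear of them.

No check failed or disagreed.

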